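# Load a receipt roll on the till's dispenser and start the feed

### The job

Take the white paper roll out of its leaning bay in the caddy and lower it gently, fully home, onto the dispenser's upright spindle, and let go of it. Then slide the red lock tab as far as it goes off the green feed button, press the button all the way down and let it come back up. Leave the yellow roll, jar and scanner where they are.

Things in the scene. Friction and masses are not known exactly. Their poses are not given: they have to be found in the camera images.
- white_roll_center (a point): Centre (half-way up, on the axis) of the loose white paper roll: rigid, 58 mm in diameter, 80 mm long, about 0.2 kg, core hole 26 mm right through. z is its axis. At the start it sits in one of the caddy's bays (either), z (upper end) leaning 30 degrees from vertical to the caddy's front; draw it out along its axis.
- yellow_roll_center (a point): Centre of the loose yellow roll, same size and attitude, in the other bay, 100 mm from the white one along the caddy's y. A bystander: leave it.
- caddy: Fixed blue caddy, 150 x 210 mm. Origin at the centre of its underside, z up, front is -x. Bays at y = +50 and -50 mm lean 30 degrees from vertical towards -x. A bay wraps only the roll's lower part (measured along the roll from its lower end): cheeks at its +y and -y sides up to 24 mm, a rest on its front (-x) side up to 45 mm; above, its +y and -y sides are free to grasp.
- dispenser: Fixed grey receipt-roll dispenser: a base 200 (x) x 170 (y) x 45 mm high. Origin at the centre of its underside, z up, front is its -x. The spindle stands at x = +35, y = 0. Behind it, at x = +77 to +99 mm, a black print head rises to 75 mm above the counter. In front, at x = -59, lie the feed button and, over it, the lock tab between two low rails.
- spindle_base (a point): Foot of the orange upright spindle, on its axis, at the top of the black platter (72 mm across) on which a mounted roll rests: 49 mm above the counter. z up along the spindle. The spindle is 21 mm in diameter, straight for 70 mm, then tapers to 8 mm at its top, 85 mm above this point.
- spindle_tip (a point): Top of the spindle, 85 mm above its foot.
- lock_tab (a joint): Travel in m of the red lock tab along the dispenser's +y: about 0 to 0.006 at the start (covering the button), 0.05 at the far stop (button free). It stays where it is left; it takes about 1.5 N to slide.
- feed_button (a joint): Travel in m of the feed button downward: 0 up, 0.006 fully down. A spring returns it; fully down takes about 5 N.
- feed_button_top (a point): Centre of the top of the round green feed button, 32 mm in diameter, 55 mm above the counter and 10 mm above the base's deck when up; hidden under the lock tab's plate until that is slid aside.
- jar: Bystander: closed sweets jar with red lid, 84 mm in diameter, 130 mm high; origin at the centre of its underside.
- scanner: Bystander: black pistol-shaped barcode scanner lying on its side, about 150 x 105 x 55 mm; origin on the counter, under its middle.
- tab_fin (a point): Centre of the upright fin on the lock tab, 75 mm above the counter; moves with the tab. The fin is 50 mm long in the dispenser's x, 10 mm thick in its y and 26 mm high, its top 13 mm above this point. It stands on the middle of a red plate 60 (x) x 44 (y) x 4 mm, whose upper side is 13 mm below this point. x, y, z as the dispenser's.
There are look-alikes about, which are no part of the job. Of the things shaped like the part that bears white_roll_center, the white one is meant.

How it is judged (in metres and radians):
On the way, in this order (a step that is already met when the one before it is completed fails the run):
1. the white roll is fully home on the spindle and let go (horizontal distance between white_roll_center and spindle_base below 0.006 m and z of white_roll_center in the frame of spindle_base between 0.034 and 0.044 m and angle between the z axis of white_roll_center and the z axis of spindle_base, either way round below 0.1 rad and contact force between the fingers and white_roll below 0.1 N), for 0.2 s.
2. the lock tab is slid off the button (at least 42 of its 50 mm) (value of joint lock_tab above 0.042 m), for 0.1 s.
3. the feed button is pressed down (at least 4.5 of its 6 mm) (value of joint feed_button above 0.0045 m), for 0.05 s.
At the end, for the whole second after the job is handed in: The white roll is on the spindle, its axis within 6 mm and 0.10 rad of the spindle's, resting on the platter (its centre 34 to 44 mm above the spindle's foot), at rest; the lock tab is at 42 mm or more; the button has come back up (under 1.5 mm) (horizontal distance between white_roll_center and spindle_base below 0.006 m and z of white_roll_center in the frame of spindle_base between 0.034 and 0.044 m and angle between the z axis of white_roll_center and the z axis of spindle_base, either way round below 0.1 rad and linear speed of white_roll below 0.02 m/s and value of joint lock_tab above 0.042 m and value of joint feed_button below 0.0015 m); the robot touches nothing.
It fails at once if the yellow roll is moved by more than 30 mm (distance of yellow_roll_center from where it was at the start of the episode above 0.03 m).
It fails at once if the jar is moved by more than 30 mm (distance of jar from where it was at the start of the episode above 0.03 m).
It fails at once if the scanner is moved by more than 30 mm (distance of scanner from where it was at the start of the episode above 0.03 m).
It fails at once if the roll is slammed or rammed against the dispenser (over 60 N) (contact force between white_roll and dispenser above 60 N).
It also fails if it takes over 64 s, if anything falls off the work surface, if the arm or the gripper's body presses on something with over 40 N, if the wrist force passes 120 N, or if a joint passes its speed limit or range.

### The arm

A 6-joint arm with a two-finger parallel gripper is mounted at the origin on the work surface. World frame = base frame: x ahead of the robot, y to its left, z up, the work surface at z = 0. Lengths are in mm, angles in rad, forces in N, time in s.
With the tool pointing down it reaches from about 400 to 925 mm from the base axis. Payload 3.4 kg.
Tool frame: the origin (TCP) lies midway between the tips of the shut fingers; the grasp point (between the pads) lies 19 mm behind it; z points along the fingers, y is the line along which they close (so a half turn about z gives the same grasp; the last joint's range is limited). The gripper opens to 85 mm and grips with 20 to 120 N. Pads are 22 mm wide; open, the fingers measure 114 mm over their backs; the gripper's body (76 mm by 85 mm) begins 54 mm behind the grasp point. The pads swing forward as they close: fully open they stand 13 mm farther back than shut.
Start: joints at [-1.312, 0.307, 1.506, -0, 1.328, -0.073], TCP at [187.823, -543.464, 231.305] pointing down, gripper open.
Joint ranges: [-3.12, 3.12], [-1.05, 2.28], [0.14, 2.33], [-1.42, 4.57], [0.1, 2.73], [-2.68, 2.68]. Speed limits (rad/s): [2.57, 2.57, 3.14, 3.14, 3.14, 3.14].

### API

Orientations are given as a 3x3 rotation matrix whose columns are the frame's x, y, z axes.
In Python, from bench import get_state, grab_frame, camera_params, finish_job gives the robot as it stands.
- The arm moves only by the tool step_arm, never from a script. Its argument "commands" is text: rows parted by semicolons, each of 5 numbers parted by spaces: the shift along the world's x, y, z in mm, then the turn about the world's z in degrees, then the closure, from 0 (fully open) to 1 (shut). A call has 1 to 8 rows; each row is the pose to reach, as a shift and turn from the pose commanded when the call began; what a row does not reach only later rows make up. A row lasts 1/10 s, in which the tool goes at most 50 mm and 8.59 degrees, less where a joint would pass 70% of its speed; a pose out of reach is approached as far as the arm can. A call with a gripper value outside its range is refused whole. The fingers move at their own pace and stop on an object; "force" is the grip in N (left out, the last holds). Time passes only in rows, so rows that repeat a pose let the fingers close. It gives the time, the measured TCP pose, the force, the opening and the grip force at its end, in the units of the state.
- get_state(): the state, without advancing time (a new reading comes with each control period).
- grab_frame(name): name is "scene" or "side" or "wrist"; returns (picture, depth): 420x560x3 uint8, red, green, blue; 420x560 float32, mm along the optical axis (not along the pixel's ray), 0 where there is no reading.
- camera_params(name): a dict with "mtx" (3x3 intrinsics, pixels), "dist" ([k1, k2, p1, p2, k3] as OpenCV has them; the pictures are not rectified), "xyz" and "orientation" of the camera in the world; the wrist camera has in their place "hand_eye" (4x4, takes a point from camera to tool coordinates, whose origin is the TCP and whose axes are the flange's). Camera axes: x right, y up, looking along -z (the intrinsics and any distortion apply to the point x, -y, -z); pixel columns grow to the right and rows downward; lengths in mm; the calibration is good to about 2 mm. A picture is of the moment at which its call begins: read the wrist's pose just before it. camera_params takes no time and is no camera call.
- finish_job(): hands the job in; it is judged then, once.
The state is a dict: "time": time; "qpos": joint angles; "dq": joint speeds; "joint_torque": joint torques, N m; "position": TCP position; "tcp_rot": TCP orientation; "wrist_force": force on the tool from outside, world axes, zero at the start; "wrist_torque": the same for the moment, N m; "opening": opening from 0.0 (shut) to 1.0 (fully open); "finger_force": force on a finger pad.
Only numpy, scipy, OpenCV 4.12 (cv2) and the standard library are available. Lean on these libraries where they do the work, as an engineer would, in place of code of your own. Each camera call takes 0.05 s, during which the arm holds its last target. There are 200 camera calls.

## Working session

There is one attempt and no reset: what is moved stays moved. The work goes in short steps, Python scripts to look and compute and a tool call to move; the robot and the scene stay as the last step left them, time stands still between calls to the robot, and variables do not carry over. Pictures are saved under pics/ and viewed, at most 10 in all, crops included, and the job is handed in when it is done.

Besides the shell and the picture viewer there is one more tool, called as name(argument=value, ...) on one line, values as JSON. step_arm: Moves the arm, as the interface text tells. Its arguments: {"type":"object","properties":{"commands":{"type":"string"},"force":{"type":"number"}},"required":["commands"]}

```bash
ls; mkdir -p pics
cat > h.py <<'E'
import numpy as np, cv2
from bench import *
def pose(name, st=None):
    p=camera_params(name)
    if "hand_eye" in p:
        H=np.array(p["hand_eye"]); T=np.eye(4); T[:3,:3]=st["tcp_rot"]; T[:3,3]=st["position"]; M=T@H
        return p,M[:3,:3],M[:3,3]
    return p,np.array(p["orientation"]),np.array(p["xyz"])
def grab(name,fn):
    st=get_state(); im,d=grab_frame(name); p,R,t=pose(name,st)
    cv2.imwrite(f"pics/{fn}.png",im[:,:,::-1]); np.savez(f"pics/{fn}.npz",im=im,d=d,R=R,t=t,K=p["mtx"],dist=p["dist"])
def load(fn): return np.load(f"pics/{fn}.npz")
def cloud(f):
    h,w=f["d"].shape; u,v=np.meshgrid(np.arange(w),np.arange(h))
    n=cv2.undistortPoints(np.stack([u,v],-1).reshape(-1,1,2).astype(float),f["K"],f["dist"]).reshape(h,w,2)
    d=f["d"]; P=np.stack([n[...,0]*d,-n[...,1]*d,-d],-1)
    return P@f["R"].T+f["t"]
def proj(f,X):
    c=(np.atleast_2d(X)-f["t"])@f["R"]; c=c*[1,-1,-1]
    return cv2.projectPoints(c,np.zeros(3),np.zeros(3),f["K"],f["dist"])[0].reshape(-1,2)
E
python3 - <<'E'
from h import *
for n in ("scene","side","wrist"):
    grab(n,n+"0"); f=load(n+"0"); print(n,f["t"].round(),f["R"].round(2).tolist(),f["K"].round().tolist(),f["dist"])
ims=[load(n+"0")["im"] for n in ("scene","side")]
print(get_state())
E
```

```text
pics
scene [1026. -286.  642.] [[0.52, -0.59, 0.61], [0.85, 0.37, -0.37], [-0.01, 0.72, 0.69]] [[428.0, 0.0, 276.0], [0.0, 428.0, 216.0], [0.0, 0.0, 1.0]] [-0.01524528  0.          0.          0.          0.        ]
side [173. 405. 733.] [[-0.73, 0.52, -0.45], [-0.68, -0.55, 0.48], [0.0, 0.66, 0.75]] [[434.0, 0.0, 274.0], [0.0, 434.0, 204.0], [0.0, 0.0, 1.0]] [-0.08761442  0.          0.          0.          0.        ]
wrist [ 260. -518.  372.] [[0.33, 0.9, 0.28], [-0.94, 0.31, 0.1], [-0.0, -0.3, 0.95]] [[325.0, 0.0, 282.0], [0.0, 325.0, 208.0], [0.0, 0.0, 1.0]] [0.02646303 0.         0.         0.         0.        ]
{'time': 0.15, 'qpos': array([-1.31149268e+00,  3.07434994e-01,  1.50738460e+00, -1.75945627e-05,
        1.32839530e+00, -7.34848426e-02]), 'dq': array([ 0.00052878, -0.00229458, -0.00516066, -0.00047991, -0.00049033,
        0.00167936]), 'joint_torque': array([ 1.59292373e-03, -4.57977426e+01, -2.52219415e+01,  1.79291760e-06,
        8.50882963e-03, -1.21050263e-06]), 'position': array([ 187.68213479, -542.94046156,  230.56901013]), 'tcp_rot': array([[ 9.45133714e-01,  3.26683449e-01, -4.32463762e-04],
       [ 3.26683720e-01, -9.45132426e-01,  1.56362713e-03],
       [ 1.02075579e-04, -1.61911558e-03, -9.99998684e-01]]), 'wrist_force': array([-0.2376304 ,  0.13053059,  0.20195255]), 'wrist_torque': array([ 0.0114288 ,  0.02612823, -0.00898361]), 'finger_force': 0.0, 'opening': 1.0040054068661142}
```

View pics/scene0.png

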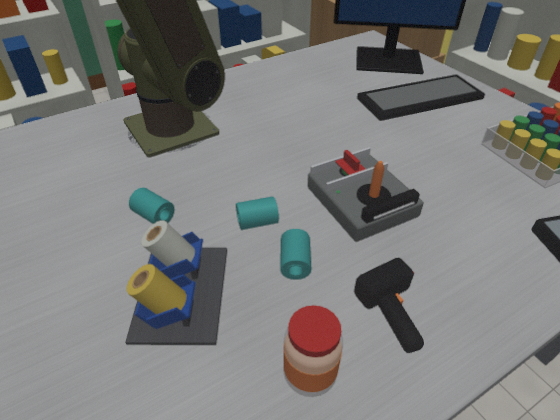

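View pics/side0.png

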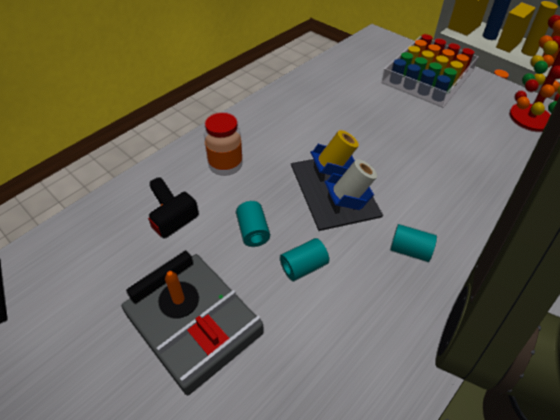

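Scene view: the white roll is at scene (170,245) and side (355,182), next to the yellow one at scene (160,293). The three teal rolls lying down are look-alikes. The dispenser is at scene (365,195), with its orange spindle at (377,180) and red fin at (350,160). Next I measure positions from depth.

Run:
```python
from h import *
boxes={"scene":{"white":(140,215,205,275),"yellow":(125,260,195,325),"spindle":(365,155,390,200),"fin":(330,145,370,180),"caddybase":(130,245,230,342)},
"side":{"white":(330,155,380,205),"yellow":(315,125,360,175),"spindle":(160,262,190,308),"fin":(185,312,232,356),"caddybase":(290,150,382,230)}}
for n in boxes:
    f=load(n+"0"); C=cloud(f); hsv=cv2.cvtColor(f["im"],cv2.COLOR_RGB2HSV).astype(int); H,S,V=hsv[...,0],hsv[...,1],hsv[...,2]
    ok=f["d"]>0
    m={"white":(S<70)&(V>110)&(C[...,2]>25),"yellow":(H>15)&(H<32)&(S>140)&(C[...,2]>25),"spindle":(H>3)&(H<18)&(S>150)&(C[...,2]>48),
       "fin":((H<6)|(H>174))&(S>150)&(C[...,2]>30),"caddybase":(V<75)&(C[...,2]>2)&(C[...,2]<25)}
    for k,(x0,y0,x1,y1) in boxes[n].items():
        w=np.zeros_like(ok); w[y0:y1,x0:x1]=1
        P=C[m[k]&ok&w]; print(n,k,len(P),"mean",P.mean(0).round(1),"lo",np.percentile(P,2,axis=0).round(1),"hi",np.percentile(P,98,axis=0).round(1))
        np.save(f"pics/{n}_{k}.npy",P)
        if k=="fin":
            T=P[P[:,2]>P[:,2].max()-6]; u=np.linalg.svd(T[:,:2]-T[:,:2].mean(0))[2][0]; print("  fin top",len(T),T.mean(0).round(1),np.degrees(np.arctan2(u[1],u[0])).round(1), T[:,2].max())
        if k=="caddybase":
            r=cv2.minAreaRect(P[:,:2].astype(np.float32)); print("  rect",r, np.median(P[:,2]))
```

```text
scene white 1195 mean [ 497.9 -182.9   91.1] lo [ 453.9 -220.5   55. ] hi [ 517.4 -148.4  118. ]
scene yellow 1306 mean [ 585.2 -234.1   90.2] lo [ 543.6 -271.6   56.8] hi [ 601.7 -202.6  118.2]
scene spindle 294 mean [557.3 237.6  92.6] lo [549.7 231.5  51.5] hi [562.2 246.1 131. ]
scene fin 236 mean [460.8 247.5  67.7] lo [432.  232.6  58.4] hi [482.8 270.6  87.2]
  fin top 58 [461.9 251.7  85.9] -6.1 87.68013425695551
scene caddybase 1962 mean [ 576.  -183.1    9.1] lo [ 481.3 -286.8    6.1] hi [646.3 -97.3  17.3]
  rect ((538.7040405273438, -193.41641235351562), (149.40151977539062, 206.98974609375), 58.728111267089844) 8.808835256322538
side white 379 mean [ 482.7 -179.3  101.1] lo [ 450.  -220.5   58.5] hi [ 507.2 -146.1  120. ]
side yellow 821 mean [ 562.3 -221.3   90.4] lo [ 535.3 -265.    56.4] hi [ 594.2 -195.4  119.3]
side spindle 436 mean [549.  248.3  94. ] lo [541.1 227.   49.3] hi [594.8 257.1 133.8]
side fin 894 mean [456.6 259.   68. ] lo [431.1 236.3  59.1] hi [486.6 278.8  88.8]
  fin top 182 [456.8 257.7  87.2] 175.2 90.44654561007303
side caddybase 2408 mean [ 526.2 -150.     9.5] lo [ 423.6 -212.     4.9] hi [645.5 -83.4  20.1]
  rect ((537.00927734375, -187.73544311523438), (149.35162353515625, 211.29510498046875), 58.1875114440918) 9.22654392853832
```

Run:
```python
from h import *
from scipy.optimize import least_squares
def fit(P,c0,phi0,tilt=np.radians(30),R=29.,free=False):
    def ax(p): return np.array([np.sin(p[4])*np.cos(p[3]),np.sin(p[4])*np.sin(p[3]),np.cos(p[4])])
    def res(p):
        a=ax(p); d=P-p[:3]; s=d@a; r=np.linalg.norm(d-np.outer(s,a),axis=1)
        q=np.stack([r-R,np.abs(s)-40],1)   # signed dist to a capped cylinder surface
        o=np.where((q<0).all(1),q.max(1),np.linalg.norm(np.maximum(q,0),axis=1))
        return np.where(r<13.5,np.minimum(abs(o),4),o)
    s=least_squares(res,[*c0,phi0,tilt],loss="soft_l1",f_scale=1.5,x_scale=[1,1,1,.05,.05])
    return s.x,np.sqrt(np.mean(s.fun**2)),ax(s.x)
for k in("white","yellow"):
  for n in("scene","side","both"):
    P=np.load(f"pics/scene_{k}.npy") if n=="scene" else np.load(f"pics/side_{k}.npy") if n=="side" else np.vstack([np.load(f"pics/{c}_{k}.npy") for c in("scene","side")])
    best=min((fit(P,P.mean(0)-[0,0,15],np.radians(a)) for a in(58,148,238,-32)),key=lambda t:t[1])
    print(k,n,best[0][:3].round(1),"az",np.degrees(best[0][3]).round(1)%360,"tilt",np.degrees(best[0][4]).round(1),"rms",best[1].round(2))
# spindle circle fits
for n in("scene","side"):
    P=np.load(f"pics/{n}_spindle.npy"); P=P[(P[:,2]>60)&(P[:,2]<112)]; P=P[np.linalg.norm(P[:,:2]-np.median(P[:,:2],0),axis=1)<20]
    s=least_squares(lambda c:np.hypot(P[:,0]-c[0],P[:,1]-c[1])-10.5,np.median(P[:,:2],0)-5*(load(n+"0")["t"][:2]-P.mean(0)[:2])/200,loss="soft_l1"); print(n,"spindle",s.x.round(1),np.sqrt(np.mean(s.fun**2)).round(2))
# dispenser deck rectangle
for n,b in(("scene",(300,145,425,240)),("side",(118,250,268,390))):
    f=load(n+"0");C=cloud(f);w=np.zeros(C.shape[:2],bool);w[b[1]:b[3],b[0]:b[2]]=1
    P=C[w&(f["d"]>0)&(C[...,2]>40)&(C[...,2]<48)]; print(n,"deck",cv2.minAreaRect(P[:,:2].astype(np.float32)),np.median(P[:,2]))
```

```text
white scene [ 484.7 -183.1   71. ] az 238.3 tilt 30.1 rms 4.41
white side [ 485.  -181.2   71.9] az 237.8 tilt 29.9 rms 4.46
white both [ 484.6 -182.4   71.3] az 237.9 tilt 29.6 rms 4.44
yellow scene [ 569.5 -236.1   71.1] az 238.4 tilt 30.0 rms 0.84
yellow side [ 570.2 -234.    72.1] az 238.9 tilt 30.1 rms 1.27
yellow both [ 569.3 -235.    71.5] az 238.8 tilt 30.0 rms 1.26
scene spindle [565.6 231.1] 2.61
side spindle [552.4 246.5] 0.54
scene deck ((515.0394287109375, 195.30917358398438), (272.66748046875, 197.02247619628906), 83.55638122558594) 43.30707781625233
side deck ((515.9260864257812, 250.19064331054688), (170.07872009277344, 199.13796997070312), 85.08642578125) 44.43924931358163
```

Run:
```python
from h import *
a=load("scene0")["im"][200:335,110:230]; b=load("side0")["im"][115:215,290:390]; c=load("scene0")["im"][140:240,300:425]
r=lambda i:cv2.resize(i,(int(i.shape[1]*290/i.shape[0]),290),interpolation=cv2.INTER_CUBIC)
o=np.hstack([r(a),r(b)]); print(o.shape); cv2.imwrite("pics/crop1.png",o[:,:,::-1])
```

```text
(290, 547, 3)
```

View pics/crop1.png

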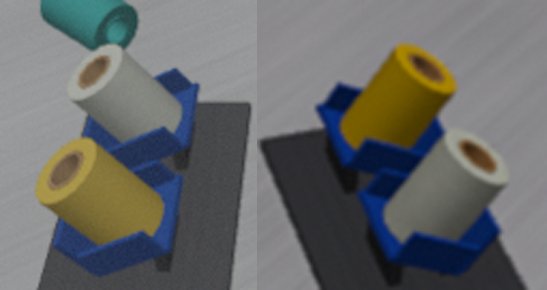

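The crop confirms it: the white roll is at crop (105,95) on the left and (455,185) on the right, in the bay nearer the robot. Its centre is about (485,-182,71.5), leaning 30° towards azimuth 238°. Heights and sizes match the task text. I'm moving above it now.

step_arm(commands="20 24 0 4 0; 55 66 0 10 0; 90 108 0 15 0; 125 150 0 20 0; 160 192 0 25 0; 195 234 0 30 0; 230 276 0 35 0; 260 314 0 39.2 0")

```text
time: 0.95
position: [432.1, -248.3, 231.3]
tcp_rot: [[0.523, 0.852, 0.0], [0.852, -0.523, -0.0], [-0.0, 0.0, -1.0]]
wrist_force: [1.0, 0.6, -0.4]
opening: 1.0
finger_force: 0.0
```

step_arm(commands="20 24 0 0 0; 32 39.5 0 0 0; 32 39.5 0 0 0; 32 39.5 0 0 0")

```text
time: 1.35
position: [463.0, -210.4, 231.0]
tcp_rot: [[0.525, 0.851, -0.001], [0.851, -0.525, -0.0], [-0.001, -0.001, -1.0]]
wrist_force: [-0.2, -0.9, 0.5]
opening: 1.0
finger_force: 0.0
```

Run:
```python
from h import *
from scipy.optimize import least_squares
s=get_state(); print(s["time"],s["position"],s["tcp_rot"].round(3).tolist(),np.degrees(np.arctan2(s["tcp_rot"][1,1],s["tcp_rot"][0,1])))
grab("wrist","w1"); f=load("w1"); C=cloud(f)
P=C[(f["d"]>0)&(C[...,2]>75)&(C[...,2]<130)]; 
P=P[np.linalg.norm(P[:,:2]-[478,-193],axis=1)<50]
print(len(P),P.min(0),P.max(0))
a=np.array([-.263,-.425,.866])
print("white centre proj",proj(f,[[485,-182,71.5],[485-.263*40,-182-.425*40,71.5+34.6]]))
hsv=cv2.cvtColor(f["im"],cv2.COLOR_RGB2HSV)
```

```text
1.35 [ 462.95437728 -210.42752191  231.02713619] [[0.525, 0.851, -0.001], [0.851, -0.525, -0.0], [-0.001, -0.001, -1.0]] -31.649446332217195
4835 [ 446.56803855 -223.90724881   75.02472493] [ 513.0505399  -150.83219432  121.8992949 ]
white centre proj [[285.93824296 152.22058657]
 [286.25450504 181.84709532]]
```

View pics/w1.png

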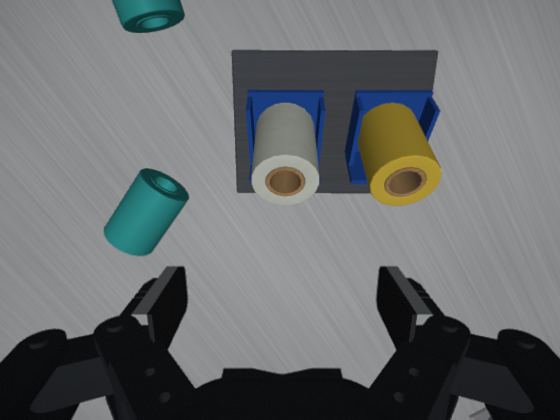

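Wrist view: the white roll's top hole is at pixel (285,181), against a predicted (286,182), so the measurement holds. I'm lining up over it and descending.

step_arm(commands="17 20.4 -10 0 0; 17 20.4 -45 0 0; 17 20.4 -80 0 0; 17 20.4 -110 0 0; 17 20.4 -135 0 0; 17 20.4 -155 0 0; 17 20.4 -166 0 0; 17 20.4 -166 0 0")

```text
time: 2.2
position: [478.7, -190.6, 64.0]
tcp_rot: [[0.527, 0.85, -0.003], [0.85, -0.527, 0.001], [-0.001, -0.003, -1.0]]
wrist_force: [-0.7, 0.4, 0.5]
opening: 0.999
finger_force: 0.0
```

step_arm(commands="0 0 0 0 0.3; 0 0 0 0 0.6; 0 0 0 0 0.6; 0 0 0 0 0.6; 0 0 0 0 0.6; 0 0 0 0 0.6", force=30)

```text
time: 2.8
position: [480.7, -190.7, 66.5]
tcp_rot: [[0.526, 0.851, 0.002], [0.851, -0.526, -0.001], [-0.0, 0.002, -1.0]]
wrist_force: [-1.7, -2.3, 5.8]
opening: 0.671
finger_force: 33.5
```

step_arm(commands="-2.5 -4 9 0 0.6; -6 -10 20 0 0.6; -10.5 -17 35 0 0.6; -15 -24.5 50 0 0.6; -20 -32 65 0 0.6; -24 -39 79 0 0.6; -24 -39 79 0 0.6")

```text
time: 3.5
position: [457.2, -231.0, 146.8]
tcp_rot: [[0.527, 0.85, 0.004], [0.85, -0.527, -0.003], [-0.0, 0.005, -1.0]]
wrist_force: [0.9, 0.1, -1.6]
opening: 0.673
finger_force: 32.9
```

Run:
```python
from h import *
grab("wrist","w2"); grab("side","s2"); s=get_state(); print(s["position"],s["opening"],s["wrist_force"],s["time"])
f=load("side0");C=cloud(f);hsv=cv2.cvtColor(f["im"],cv2.COLOR_RGB2HSV);m=((hsv[...,0]>80)&(hsv[...,0]<95)&(hsv[...,1]>120)).astype(np.uint8)
n,l,st,ce=cv2.connectedComponentsWithStats(m)
for i in range(1,n):
    if st[i,4]>200: print(ce[i].round(),C[(l==i)&(f["d"]>0)].mean(0).round())
a=load("w2")["im"];b=load("s2")["im"];o=np.hstack([cv2.resize(a,(400,300)),cv2.resize(b[100:310,230:510],(400,300))]);cv2.imwrite("pics/c2.png",o[:,:,::-1])
```

```text
[ 456.23376163 -229.41987643  144.78099073] 0.670716391476219 [-0.8061948   0.49089095 -1.48357141] 3.6
[252. 223.] [579.  34.  45.]
[414. 242.] [ 313. -148.   47.]
[304. 259.] [446.  28.  47.]
```

View pics/c2.png

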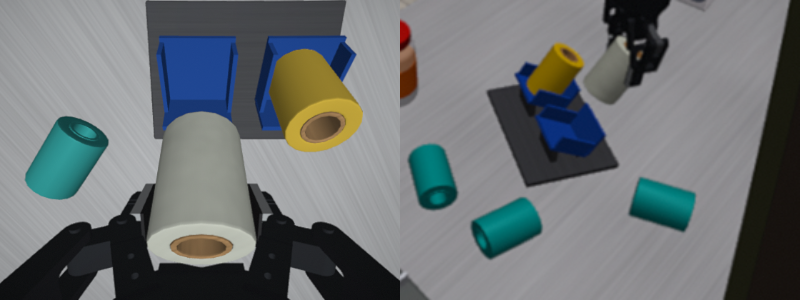

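The roll is held in the gripper and clear of its bay. The tool can't tilt, so I'll stand the roll up on the free counter in front of the caddy. At a 30° lean its centre of mass is still inside the lower edge, so on release it should tip onto its base.

step_arm(commands="-8 -13 0 0 0.6; -20 -32 0 0 0.6; -35 -56 -10 0 0.6; -45 -72 -35 0 0.6; -45 -72 -60 0 0.6; -45 -72 -80 0 0.6; -45 -72 -92 0 0.6; -45 -72 -96 0 0.6")

```text
time: 4.4
position: [410.3, -300.0, 46.5]
tcp_rot: [[0.526, 0.851, -0.003], [0.851, -0.526, 0.003], [0.001, -0.004, -1.0]]
wrist_force: [-0.2, 0.6, -0.8]
opening: 0.677
finger_force: 32.9
```

step_arm(commands="0 0 -1 0 0.6; 0 0 -2 0 0.6; 0 0 -3 0 0.6; 0 0 -3 0 0.6; 0 0 -3 0 0.6")

```text
time: 4.9
position: [411.5, -301.3, 45.8]
tcp_rot: [[0.526, 0.851, 0.001], [0.851, -0.526, -0.001], [-0.0, 0.001, -1.0]]
wrist_force: [-0.2, 0.3, -2.5]
opening: 0.678
finger_force: 32.9
```

step_arm(commands="0 0 -1 0 0.6; 0 0 -1.5 0 0.6; 0 0 -2 0 0.6; 0 0 -2 0 0.6; 0 0 -2 0 0.6")

```text
time: 5.4
position: [411.2, -301.1, 43.3]
tcp_rot: [[0.526, 0.851, -0.0], [0.851, -0.526, 0.0], [0.0, -0.0, -1.0]]
wrist_force: [-0.0, 0.1, -2.3]
opening: 0.676
finger_force: 32.9
```

Run:
```python
from h import *
grab("side","s3"); s=get_state(); print(s["position"],s["wrist_force"],s["wrist_torque"])
f=load("s3");C=cloud(f);hsv=cv2.cvtColor(f["im"],cv2.COLOR_RGB2HSV).astype(int)
w=(np.linalg.norm(C[...,:2]-[411,-301],axis=2)<60)&(f["d"]>0)&(hsv[...,1]<70)&(hsv[...,2]>100)&(C[...,2]<105)
P=C[w&(C[...,2]>4)]; print(len(P),np.percentile(P,[1,99],axis=0))
```

```text
[ 411.22199938 -301.17565737   43.27274313] [-0.36297354 -0.74000939 -2.06261506] [ 0.03675659  0.07988582 -0.01707591]
649 [[ 393.28332139 -318.59130963   22.63697891]
 [ 450.30831903 -250.8558938    96.84808823]]
```

step_arm(commands="0 0 -0.8 0 0.6; 0 0 -1.6 0 0.6; 0 0 -2.4 0 0.6; 0 0 -2.4 0 0.6; 0 0 -2.4 0 0.6")

```text
time: 5.95
position: [411.3, -301.3, 42.3]
tcp_rot: [[0.526, 0.851, 0.001], [0.851, -0.526, -0.001], [-0.0, 0.001, -1.0]]
wrist_force: [-1.9, 1.7, 11.6]
opening: 0.676
finger_force: 34.5
```

step_arm(commands="0 0 1 0 0.6; 0 0 1 0 0.3; 0 0 1 0 0.2; 0 0 1 0 0.15; 0 0 1 0 0.1; 0 0 1 0 0.1; 0 0 1 0 0.1; 0 0 1 0 0.1")

```text
time: 6.75
position: [411.2, -301.1, 41.8]
tcp_rot: [[0.526, 0.851, -0.0], [0.851, -0.526, 0.0], [0.0, -0.0, -1.0]]
wrist_force: [-0.1, -0.8, -0.4]
opening: 0.902
finger_force: 0.0
```

Run:
```python
from h import *
grab("side","s4"); grab("wrist","w4");grab("scene","c4"); s=get_state(); print(s["position"],s["opening"],s["wrist_force"])
a=load("w4")["im"];b=load("s4")["im"];u=proj(load("s4"),[[411,-301,50]])[0];print(u)
x,y=int(max(0,min(u[0]-70,420))),int(max(0,u[1]-52))
o=np.hstack([cv2.resize(a,(400,300)),cv2.resize(b[y:y+105,x:x+140],(400,300))]);cv2.imwrite("pics/c4x.png",o[:,:,::-1])
```

```text
[ 411.24074222 -301.15215524   41.89588629] 0.9036369897614052 [-0.07040457  0.23635685  0.20837461]
[411.6745949  176.70245775]
```

View pics/c4x.png

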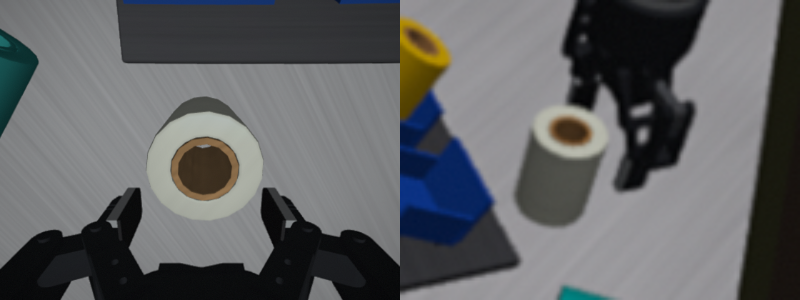

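The roll now stands upright; its top is at about (205,168) in the wrist view. I'll find its centre for the regrasp.

Run:
```python
from h import *
from scipy.optimize import least_squares
for n in("w4","s4"):
    f=load(n);C=cloud(f);hsv=cv2.cvtColor(f["im"],cv2.COLOR_RGB2HSV).astype(int)
    P=C[(f["d"]>0)&(hsv[...,1]<70)&(hsv[...,2]>110)&(C[...,2]>73)&(C[...,2]<88)&(np.linalg.norm(C[...,:2]-[430,-275],axis=2)<70)]
    print(n,len(P),np.median(P[:,2]),cv2.minEnclosingCircle(P[:,:2].astype(np.float32)))
    A=np.c_[P[:,:2],np.ones(len(P))];k=np.linalg.lstsq(A,P[:,2],rcond=None)[0];print("slope",k[:2])
```

```text
w4 12687 79.10066941880844 ((420.0333251953125, -286.934326171875), 44.745262145996094)
slope [-0.00140049 -0.00111207]
s4 283 79.2345454064947 ((431.8428649902344, -271.8766174316406), 30.418161392211914)
slope [ 0.00162674 -0.00405726]
```

Run:
```python
from h import *
f=load("w4");C=cloud(f)
P=C[(f["d"]>0)&(C[...,2]>75)&(C[...,2]<86)&(np.linalg.norm(C[...,:2]-[431,-272],axis=2)<36)]
H,xe,ye=np.histogram2d(P[:,0],P[:,1],bins=10)
print(len(P),cv2.minEnclosingCircle(P[:,:2].astype(np.float32)),np.percentile(P,[0.5,99.5],axis=0))
# ring in pixels: hole centre
im=f["im"];hsv=cv2.cvtColor(im,cv2.COLOR_RGB2HSV).astype(int)
m=(hsv[...,1]>60)&(hsv[...,0]<20)&(C[...,2]<90);m=m.astype(np.uint8);n,l,st,ce=cv2.connectedComponentsWithStats(m);i=1+st[1:,4].argmax();print(st[i],ce[i])
yy,xx=np.where(l==i);(u,v),r=cv2.minEnclosingCircle(np.c_[xx,yy].astype(np.float32));print(u,v,r)
n=cv2.undistortPoints(np.array([[[u,v]]],float),f["K"],f["dist"])[0,0];d=f["R"]@[n[0],-n[1],-1];print(f["t"]+d*(80-f["t"][2])/d[2])
```

```text
16167 ((430.01605224609375, -274.0242614746094), 28.918174743652344) [[ 402.99863807 -301.11639249   75.49793754]
 [ 457.58906571 -246.13467195   80.6332659 ]]
[ 240  192   94   89 6464] [286.36185025 236.23839728]
286.2090759277344 235.5181884765625 47.39116668701172
[ 430.60410237 -273.00288658   80.        ]
```

step_arm(commands="4 6 0 0 0; 12 17 0 0 0; 19 27.7 0 0 0; 19 27.7 0 0 0; 19 27.7 0 0 0.4; 19 27.7 0 0 0.6; 19 27.7 0 0 0.6; 19 27.7 0 0 0.6", force=30)

```text
time: 7.7
position: [430.4, -273.5, 42.2]
tcp_rot: [[0.526, 0.85, 0.001], [0.85, -0.526, 0.0], [0.0, 0.0, -1.0]]
wrist_force: [1.6, 2.2, 2.9]
opening: 0.677
finger_force: 32.1
```

step_arm(commands="0 0 0 0 0.6; 0 0 0 0 0.6; 0 0 5 0 0.6; 0 0 20 0 0.6; 0 0 45 0 0.6; 0 0 80 0 0.6; 0 0 115 0 0.6; 0 0 140 0 0.6")

```text
time: 8.5
position: [430.2, -274.0, 183.8]
tcp_rot: [[0.526, 0.85, 0.001], [0.85, -0.526, -0.001], [-0.001, 0.001, -1.0]]
wrist_force: [0.8, -0.8, -2.8]
opening: 0.679
finger_force: 32.9
```

step_arm(commands="2 15 15 -2 0.6; 4 45 30 -6 0.6; 7 80 33 -10 0.6; 10 117 33 -14.5 0.6; 13 154 33 -19 0.6; 16 191 33 -24 0.6; 19 228 33 -29 0.6; 22 265 33 -34 0.6")

```text
time: 9.3
position: [451.5, -7.4, 214.6]
tcp_rot: [[0.913, 0.407, -0.001], [0.407, -0.913, -0.001], [-0.001, 0.0, -1.0]]
wrist_force: [0.8, -0.5, -2.0]
opening: 0.678
finger_force: 32.9
```

step_arm(commands="3 36 0 -4 0.6; 6 72 0 -8 0.6; 9 108 0 -12 0.6; 12 144 0 -16 0.6; 14 180 0 -20 0.6; 16 215 0 -24 0.6; 18 240 0 -27 0.6; 18 248 0 -29.2 0.6")

```text
time: 10.1
position: [470.2, 241.7, 214.3]
tcp_rot: [[0.996, -0.086, -0.0], [-0.086, -0.996, 0.0], [-0.0, -0.0, -1.0]]
wrist_force: [0.2, -0.9, -1.8]
opening: 0.677
finger_force: 32.9
```

Run:
```python
from h import *
s=get_state(); print(s["time"],s["position"],np.degrees(np.arctan2(s["tcp_rot"][1,1],s["tcp_rot"][0,1])),s["opening"],s["qpos"].round(2))
grab("wrist","w5");grab("side","s5")
```

```text
10.1 [470.2165123  241.70080578 214.3401739 ] -94.9092388582135 0.6769260389149795 [0.39 0.26 1.63 0.   1.26 2.05]
```

View pics/w5.png

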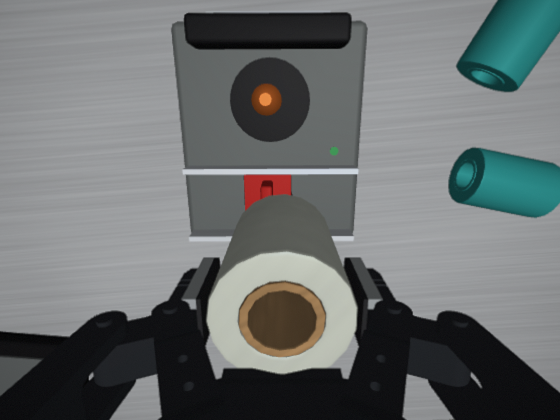

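Run:
```python
from h import *
from scipy.optimize import least_squares
f=load("w5");C=cloud(f);hsv=cv2.cvtColor(f["im"],cv2.COLOR_RGB2HSV).astype(int)
def at(u,v,z):
    n=cv2.undistortPoints(np.array([[[u,v]]],float),f["K"],f["dist"])[0,0];d=f["R"]@[n[0],-n[1],-1];return (f["t"]+d*(z-f["t"][2])/d[2]).round(1)
H,S,V=hsv[...,0],hsv[...,1],hsv[...,2]
w=np.zeros(H.shape,bool);w[70:130,235:300]=1
m=w&(H<20)&(S>120)&(C[...,2]>45)&(f["d"]>0);P=C[m];print("tip z max",P[:,2].max())
T=m&(C[...,2]>P[:,2].max()-6);yy,xx=np.where(T);print("tip px",xx.mean(),yy.mean(),at(xx.mean(),yy.mean(),134),C[T].mean(0))
yy,xx=np.where((V<62)&(S<60)&(C[...,2]<54)&(C[...,2]>46)&(np.hypot(*(np.mgrid[:420,:560]-np.array([99,270])[:,None,None]))<55))
(u,v),r=cv2.minEnclosingCircle(np.c_[xx,yy].astype(np.float32));print("platter",u,v,r,at(u,v,49))
R=(np.hypot(*(np.mgrid[:420,:560]-np.array([318,282])[:,None,None]))<90)&(f["d"]>0)
z=C[R][:,2];top=np.median(C[R&(C[...,2]>245)][:,2]);print("roll top z",top)
yy,xx=np.where(R&(H<20)&(S>60));(u,v),r=cv2.minEnclosingCircle(np.c_[xx,yy].astype(np.float32));print("hole",u,v,r,at(u,v,top))
Q=C[R&(abs(C[...,2]-top)<4)];k=np.linalg.lstsq(np.c_[Q[:,:2],np.ones(len(Q))],Q[:,2],rcond=None)[0];print("slope",k[:2],cv2.minEnclosingCircle(Q[:,:2].astype(np.float32)))
# side cam spindle again
P=np.load("pics/side_spindle.npy");A=P[P[:,2]>128];print("side tip",A.mean(0))
# deck rect in the wrist view
D=C[(f["d"]>0)&(abs(C[...,2]-45)<3)&(np.linalg.norm(C[...,:2]-[516,250],axis=2)<140)]
print(cv2.minAreaRect(D[:,:2].astype(np.float32)))
m=(f["d"]>0)&((H<6)|(H>174))&(S>150)&(C[...,2]>50)&(C[...,2]<95);print("red",C[m].mean(0),C[m].min(0),C[m].max(0))
```

```text
tip z max 134.71076612807846
tip px 265.25291828793775 99.15175097276264 [551.2 245.6 134. ] [551.25170897 245.71557094 131.9505185 ]
platter 270.0 92.43548583984375 48.72906494140625 [558.3 244.7  49. ]
roll top z 251.53529288290304
hole 281.6744079589844 318.0 43.61322784423828 [470.5 241.9 251.5]
slope [-5.88057977e-03 -1.32678544e-05] ((473.6224670410156, 241.55441284179688), 32.60881805419922)
side tip [550.63205812 246.94639795 131.98833404]
((519.5181884765625, 248.37351989746094), (167.34197998046875, 191.1506805419922), 85.33036041259766)
red [477.03751486 256.76966552  64.88012376] [455.9731144  232.84652273  59.16643665] [488.57615176 278.06818905  89.24977148]
```

The spindle axis is at (551.2,246.2) with its tip at z 134. The held roll is upright and centred on the TCP. I'm moving over the spindle and lowering in stages.

step_arm(commands="8 0.5 0 0 0.6; 26 1.5 0 0 0.6; 48 2.5 0 0 0.6; 68 3.6 0 0 0.6; 81 4.4 0 0 0.6; 81 4.4 0 0 0.6; 81 4.4 0 0 0.6")

```text
time: 10.9
position: [550.7, 243.1, 214.4]
tcp_rot: [[0.996, -0.087, -0.002], [-0.087, -0.996, -0.001], [-0.002, 0.001, -1.0]]
wrist_force: [-1.1, 0.4, -2.3]
opening: 0.676
finger_force: 32.9
```

step_arm(commands="0 0 -8 0 0.6; 0 0 -20 0 0.6; 0 0 -32 0 0.6; 0 0 -42 0 0.6; 0 0 -50 0 0.6; 0 0 -56 0 0.6; 0 0 -60 0 0.6; 0 0 -60 0 0.6")

```text
time: 11.7
position: [551.0, 243.9, 154.2]
tcp_rot: [[0.996, -0.086, -0.001], [-0.086, -0.996, -0.0], [-0.001, 0.0, -1.0]]
wrist_force: [-0.7, -0.0, -2.0]
opening: 0.676
finger_force: 32.9
```

step_arm(commands="0 1 0 0 0.6; 0 2 0 0 0.6; 0 2 0 0 0.6; 0 2 0 0 0.6")

```text
time: 12.1
position: [551.5, 246.1, 155.3]
tcp_rot: [[0.996, -0.086, 0.001], [-0.086, -0.996, 0.0], [0.001, -0.0, -1.0]]
wrist_force: [0.0, -0.5, -1.6]
opening: 0.681
finger_force: 32.9
```

step_arm(commands="0 0 -5 0 0.6; 0 0 -12 0 0.6; 0 0 -20 0 0.6; 0 0 -28 0 0.6; 0 0 -36 0 0.6; 0 0 -43 0 0.6; 0 0 -48 0 0.6; 0 0 -51 0 0.6")

```text
time: 12.9
position: [551.0, 245.8, 103.2]
tcp_rot: [[0.996, -0.086, -0.001], [-0.086, -0.996, -0.0], [-0.001, 0.0, -1.0]]
wrist_force: [-0.1, -0.1, -1.4]
opening: 0.677
finger_force: 32.9
```

Going down freely. Next is the final approach to the platter, expecting contact at a TCP height of about 91.5.

step_arm(commands="0 0 -3 0 0.6; 0 0 -6 0 0.6; 0 0 -8 0 0.6; 0 0 -9.5 0 0.6; 0 0 -10.5 0 0.6; 0 0 -10.5 0 0.6")

```text
time: 13.5
position: [551.2, 245.9, 93.4]
tcp_rot: [[0.996, -0.086, -0.0], [-0.086, -0.996, -0.0], [-0.0, 0.0, -1.0]]
wrist_force: [0.1, -0.2, -1.6]
opening: 0.68
finger_force: 32.9
```

step_arm(commands="0 0 -0.7 0 0.6; 0 0 -1.4 0 0.6; 0 0 -1.4 0 0.6; 0 0 -1.4 0 0.6")

```text
time: 13.9
position: [551.2, 245.9, 92.0]
tcp_rot: [[0.996, -0.086, 0.0], [-0.086, -0.996, -0.0], [0.0, -0.0, -1.0]]
wrist_force: [-0.4, -0.0, -2.2]
opening: 0.68
finger_force: 32.9
```

step_arm(commands="0 0 -0.7 0 0.6; 0 0 -1.2 0 0.6; 0 0 -1.2 0 0.6; 0 0 -1.2 0 0.6")

```text
time: 14.3
position: [551.4, 246.0, 91.2]
tcp_rot: [[0.996, -0.086, 0.0], [-0.086, -0.996, 0.0], [0.0, -0.0, -1.0]]
wrist_force: [-1.2, -0.8, 2.1]
opening: 0.679
finger_force: 33.2
```

On the platter with about 4 N of contact. Releasing and rising.

step_arm(commands="0 0 0 0 0.4; 0 0 0 0 0.2; 0 0 0 0 0; 0 0 0 0 0; 0 0 0 0 0; 0 0 0 0 0")

```text
time: 14.9
position: [551.2, 245.9, 90.7]
tcp_rot: [[0.996, -0.086, -0.0], [-0.086, -0.996, -0.0], [-0.0, 0.0, -1.0]]
wrist_force: [0.1, -0.2, -0.5]
opening: 1.003
finger_force: 0.0
```

step_arm(commands="0 0 10 0 0; 0 0 35 0 0; 0 0 65 0 0; 0 0 95 0 0; -15 0 115 0 0; -40 2 125 0 0; -70 4 125 0 0; -90 6 125 0 0.4")

```text
time: 15.7
position: [459.6, 251.9, 217.1]
tcp_rot: [[0.996, -0.086, 0.001], [-0.086, -0.996, 0.001], [0.001, -0.001, -1.0]]
wrist_force: [0.6, 0.3, -0.1]
opening: 0.853
finger_force: 0.0
```

Run:
```python
from h import *
s=get_state(); print(s["time"],s["position"],s["opening"])
grab("wrist","w6");grab("side","s6")
a=load("w6")["im"];b=load("s6")["im"]
for n in("w6","s6"):
    f=load(n);C=cloud(f);hsv=cv2.cvtColor(f["im"],cv2.COLOR_RGB2HSV).astype(int)
    m=(f["d"]>0)&(np.linalg.norm(C[...,:2]-[551,246],axis=2)<40)&(C[...,2]>122)&(C[...,2]<133)&(hsv[...,1]<50)&(hsv[...,2]>100)
    P=C[m];print(n,len(P),np.median(P[:,2]),cv2.minEnclosingCircle(P[:,:2].astype(np.float32)))
    H,S=hsv[...,0],hsv[...,1];r=(f["d"]>0)&((H<6)|(H>174))&(S>150)&(np.linalg.norm(C[...,:2]-[457,257],axis=2)<60)
    T=C[r&(C[...,2]>82)&(C[...,2]<95)];pl=C[r&(C[...,2]>56)&(C[...,2]<66)]
    for q in(T,pl): print("  red",len(q),q.mean(0).round(1),cv2.minAreaRect(q[:,:2].astype(np.float32)))
o=np.hstack([cv2.resize(a,(400,300)),cv2.resize(b[220:400,110:350],(400,300))]);cv2.imwrite("pics/c6.png",o[:,:,::-1])
```

```text
15.7 [459.62303249 251.89599238 217.14881478] 0.853113564375676
w6 4130 128.02187546848447 ((550.3982543945312, 246.38247680664062), 28.852542877197266)
  red 604 [460.1 256.2  86.9] ((459.15472412109375, 256.6082458496094), (9.491189002990723, 48.269493103027344), 85.13912200927734)
  red 2141 [459.  256.   61.1] ((457.31591796875, 256.3301696777344), (43.45474624633789, 58.7698860168457), 85.42841339111328)
s6 159 128.4292382595803 ((551.0951538085938, 246.46298217773438), 29.440279006958008)
  red 198 [456.1 257.9  86.7] ((457.4573974609375, 257.1994934082031), (10.950032234191895, 50.72494888305664), 85.22622680664062)
  red 627 [457.4 259.1  61.5] ((459.0011901855469, 257.3403015136719), (43.55630111694336, 58.469459533691406), 85.01749420166016)
```

View pics/c6.png

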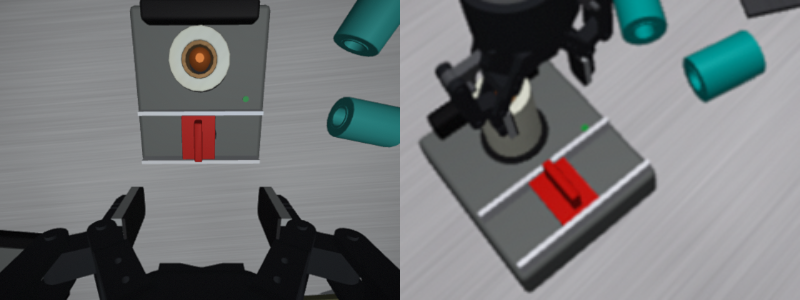

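The white roll is home and released: its top ring is at z≈128, axis (550.8,246.4). The fin is at (458.3,256.8), along the dispenser's x. I'll grip the fin and slide it along the dispenser's +y.

step_arm(commands="-1.3 4.9 -10 0 0.4; -1.3 4.9 -40 0 0.4; -1.3 4.9 -75 0 0.4; -1.3 4.9 -105 0 0.4; -1.3 4.9 -128 0 0.4; -1.3 4.9 -142 0 0.4; -1.3 4.9 -148 0 0.4; -1.3 4.9 -148 0 0.4", force=25)

```text
time: 16.6
position: [460.2, 256.8, 66.5]
tcp_rot: [[0.996, -0.086, -0.002], [-0.086, -0.996, -0.001], [-0.002, 0.001, -1.0]]
wrist_force: [-0.7, -0.4, 0.1]
opening: 0.601
finger_force: 0.0
```

step_arm(commands="0 0 0 0 0.7; 0 0 0 0 1; 0 0 0 0 1; 0 0 0 0 1; 0 0 0 0 1; 0 0 0 0 1")

```text
time: 17.2
position: [460.8, 257.1, 68.8]
tcp_rot: [[0.996, -0.086, 0.002], [-0.086, -0.996, 0.001], [0.002, -0.001, -1.0]]
wrist_force: [0.1, -0.0, 6.8]
opening: 0.111
finger_force: 28.3
```

step_arm(commands="0.4 5 0.5 0 1; 1.3 15 0.5 0 1; 2.1 25 0.5 0 1; 2.9 34 0.5 0 1; 3.6 42 0.5 0 1; 4 47 0.5 0 1; 4.2 49 0.5 0 1; 4.2 49 0.5 0 1")

```text
time: 18.0
position: [464.4, 303.1, 68.7]
tcp_rot: [[0.997, -0.083, 0.0], [-0.083, -0.997, -0.007], [0.001, 0.007, -1.0]]
wrist_force: [3.5, -13.6, 10.4]
opening: 0.112
finger_force: 29.0
```

The tab is at its stop: it moved 46 mm and the wrist reads 13.6 N against it. I'll ease off, release, rise and look.

step_arm(commands="0 -1.5 0 0 1; 0 -1.5 0 0 0.6; 0 -1.5 0 0 0.5; 0 -1.5 0 0 0.5; 0 -1.5 8 0 0.5; 0 -1.5 30 0 0.5; 0 -1.5 60 0 0.7; 0 -1.5 75 0 1")

```text
time: 18.8
position: [465.0, 305.3, 145.8]
tcp_rot: [[0.996, -0.086, 0.003], [-0.086, -0.996, 0.002], [0.002, -0.002, -1.0]]
wrist_force: [0.0, -0.3, -0.2]
opening: 0.174
finger_force: 0.0
```

step_arm(commands="-2 -12 10 0 1; -7 -30 15 0 1; -20 -47 15 0 1; -50 -47 15 0 1; -50 -47 15 0 1; -50 -47 15 0 1")

```text
time: 19.4
position: [412.8, 255.8, 157.9]
tcp_rot: [[0.996, -0.086, -0.001], [-0.086, -0.996, -0.001], [-0.001, 0.001, -1.0]]
wrist_force: [-0.7, -0.0, 0.3]
opening: -0.003
finger_force: 0.0
```

Run:
```python
from h import *
s=get_state(); print(s["time"],s["position"],s["opening"])
grab("wrist","w7");grab("side","s7")
for n in("w7","s7"):
    f=load(n);C=cloud(f);hsv=cv2.cvtColor(f["im"],cv2.COLOR_RGB2HSV).astype(int);H,S=hsv[...,0],hsv[...,1]
    g=C[(f["d"]>0)&(H>45)&(H<80)&(S>90)&(C[...,2]>48)&(C[...,2]<62)&(np.linalg.norm(C[...,:2]-[457,254],axis=2)<40)]
    if len(g): print(n,"green",len(g),g.mean(0),cv2.minEnclosingCircle(g[:,:2].astype(np.float32)))
    T=C[(f["d"]>0)&((H<6)|(H>174))&(S>150)&(np.linalg.norm(C[...,:2]-[461,304],axis=2)<50)&(C[...,2]>82)&(C[...,2]<95)]
    if len(T): print("  fin",len(T),T.mean(0),cv2.minAreaRect(T[:,:2].astype(np.float32)))
a=load("w7")["im"];b=load("s7")["im"]
o=np.hstack([cv2.resize(a,(400,300)),cv2.resize(b[220:400,110:350],(400,300))]);cv2.imwrite("pics/c7.png",o[:,:,::-1])
```

```text
19.4 [412.78331555 255.83774211 157.8755118 ] -0.0032771685667165604
w7 green 1365 [458.44290593 253.37795221  53.92326142] ((457.6098937988281, 253.5360107421875), 15.922026634216309)
  fin 1210 [463.09089527 302.45484533  86.69624791] ((461.98040771484375, 303.0338134765625), (10.181668281555176, 48.95073699951172), 85.33074951171875)
s7 green 246 [455.99752172 255.98440346  53.75027161] ((456.99835205078125, 255.11770629882812), 15.493937492370605)
  fin 186 [460.09724361 304.66702233  86.969739  ] ((461.58441162109375, 304.2056884765625), (9.456647872924805, 49.38508224487305), 84.50704193115234)
```

View pics/c7.png

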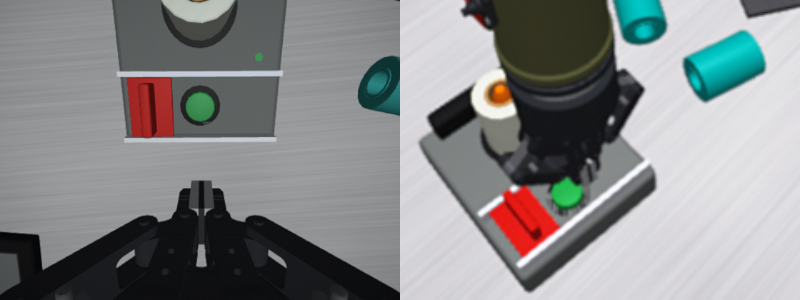

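The button is free, at (457.4,254.2), and the fin is about 49.7 mm from it, so the tab is at its far stop. Now pressing with shut fingers.

step_arm(commands="12 -0.5 0 0 1; 32 -1 0 0 1; 44.6 -1.6 0 0 1; 44.6 -1.6 -25 0 1; 44.6 -1.6 -55 0 1; 44.6 -1.6 -80 0 1; 44.6 -1.6 -95 0 1; 44.6 -1.6 -97 0 1")

```text
time: 20.3
position: [458.3, 255.0, 59.0]
tcp_rot: [[0.996, -0.086, -0.004], [-0.086, -0.996, -0.002], [-0.004, 0.002, -1.0]]
wrist_force: [-0.7, -0.2, -0.6]
opening: 0.002
finger_force: 0.0
```

step_arm(commands="0 0 -3 0 1; 0 0 -6 0 1; 0 0 -9 0 1; 0 0 -11 0 1; 0 0 -13 0 1; 0 0 -13 0 1")

```text
time: 20.9
position: [459.9, 256.2, 49.1]
tcp_rot: [[0.996, -0.086, 0.003], [-0.086, -0.996, 0.001], [0.003, -0.001, -1.0]]
wrist_force: [1.5, -0.5, 3.7]
opening: 0.003
finger_force: 2.4
```

step_arm(commands="-1.5 -1 -1 0 1; -1.5 -1 -2 0 1; -1.5 -1 -2.5 0 1; -1.5 -1 -2.5 0 1")

```text
time: 21.3
position: [460.0, 256.2, 48.8]
tcp_rot: [[0.996, -0.086, 0.006], [-0.086, -0.996, 0.003], [0.006, -0.004, -1.0]]
wrist_force: [-0.5, -1.2, 18.9]
opening: -0.001
finger_force: 9.4
```

The button is at its bottom stop: 18.9 N at TCP height 48.8. Lifting off and moving clear.

step_arm(commands="0 0 5 0 1; 0 0 15 0 1; 0 0 40 0 1; 0 0 75 0 1; 0 0 105 0 1; -30 -15 120 0 1; -45 -30 130 0 1; -45 -30 130 0 1")

```text
time: 22.1
position: [409.2, 223.1, 176.9]
tcp_rot: [[0.996, -0.086, -0.001], [-0.086, -0.996, -0.001], [-0.001, 0.001, -1.0]]
wrist_force: [0.7, 0.5, -0.5]
opening: -0.002
finger_force: 0.0
```

Run:
```python
from h import *
s=get_state(); print(s["time"],s["position"],s["wrist_force"])
grab("wrist","w8");grab("side","s8")
for n in("w8","s8"):
    f=load(n);C=cloud(f);hsv=cv2.cvtColor(f["im"],cv2.COLOR_RGB2HSV).astype(int);H,S=hsv[...,0],hsv[...,1]
    g=C[(f["d"]>0)&(H>45)&(H<80)&(S>90)&(C[...,2]>44)&(C[...,2]<62)&(np.linalg.norm(C[...,:2]-[457,254],axis=2)<25)]
    if len(g): print(n,"green",len(g),np.median(g,0))
    T=C[(f["d"]>0)&((H<6)|(H>174))&(S>150)&(np.linalg.norm(C[...,:2]-[461,304],axis=2)<50)&(C[...,2]>82)&(C[...,2]<95)]
    if len(T): print("  fin",cv2.minAreaRect(T[:,:2].astype(np.float32)))
    P=C[(f["d"]>0)&(np.linalg.norm(C[...,:2]-[551,246],axis=2)<40)&(C[...,2]>122)&(C[...,2]<133)&(S<50)&(hsv[...,2]>100)]
    if len(P): print("  roll",np.median(P[:,2]),cv2.minEnclosingCircle(P[:,:2].astype(np.float32)))
```

```text
22.1 [409.21448963 223.14119911 176.86110765] [ 0.69387612  0.53145702 -0.47827552]
w8 green 1225 [458.37668447 252.88668781  53.97012111]
  fin ((461.95233154296875, 303.1102294921875), (11.43238353729248, 48.52736282348633), 86.03234100341797)
  roll 128.00430797131668 ((538.7455444335938, 247.09500122070312), 25.788524627685547)
s8 green 297 [456.75935168 255.50104368  53.69034278]
  fin ((461.3052673339844, 304.1350402832031), (9.526171684265137, 48.531681060791016), 85.09365844726562)
  roll 128.32370613711026 ((550.7710571289062, 247.71426391601562), 29.473064422607422)
```

```bash
python3 -c "from bench import finish_job; print(finish_job())"
```

```text
the job is handed in; nothing more can be done
None
```

I handed the job in at about 22 s: the white roll is home on the spindle and released, the lock tab is at its far stop (about 50 mm), and the button was pressed to its stop and came back up; the hand-in gave no verdict.

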